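# Snap up the handle of the bottle carrier and hold the carrier level over its tray

## Robot

A 6-joint arm with a two-finger parallel gripper is mounted at the origin on the work surface. World frame = base frame: x ahead of the robot, y to its left, z up, the work surface at z = 0. Lengths are in m, angles in rad, forces in N, time in s.
With the tool pointing down it reaches from about 0.375 to 0.975 m from the base axis. Payload 3.8 kg.
Tool frame: the origin (TCP) lies midway between the tips of the shut fingers; the grasp point (between the pads) lies robot.tcp_to_grasp behind it (robot.tcp_to_grasp is the distance from the TCP to the grasp point, in m); y points along the fingers, z is the direction in which the jaws open and shut, and the axes are right-handed (so a half turn about y gives the same grasp; the last joint's range is limited). The gripper opens to 85 mm and grips with 20 to 120 N. Pads are 22 mm wide; open, the fingers measure 114 mm over their backs; the gripper's body (76 mm by 85 mm) begins 54 mm behind the grasp point. The pads swing forward as they close: fully open they stand 13 mm farther back than shut.
Start: joints at [-1.322, 0.264, 1.604, -0, 1.274, -0.037], TCP at [0.19, -0.648, 0.231] pointing down, gripper open.
Joint ranges: [-2.63, 2.63], [-0.94, 2.18], [0.31, 2.57], [-1.31, 4.45], [0, 2.66], [-2.55, 2.55]. Speed limits (rad/s): [2.57, 2.57, 3.14, 3.14, 3.14, 3.14].

## Interface

Orientations are given as a unit quaternion [x, y, z, w].
In Python, from cell import sensors, get_image, calibration, hand_in, robot gives the robot as it stands. The module is installed in compiled form; this text tells all that it offers.
- The arm moves only by the shell command python3 -m inch 'ROWS' [FORCE]. ROWS is JSON, a list that holds one entry, the list of rows, each a list of 7 numbers: the finger opening in m, from 0 to 0.0854, then the shift along the tool's x, y, z in m, then the turn, a rotation vector about the tool's x, y, z in degrees. A call has 1 to 20 rows; each row shifts and turns the pose as measured when the row begins, along the tool's axes as they then stand; what a row does not reach is not made up. A row lasts 1/10 s, in which the tool goes at most 50 mm and 8.59 degrees, less where a joint would pass 70% of its speed; a pose out of reach is approached as far as the arm can. A call with a gripper value outside its range is refused whole. The fingers move at their own pace and stop on an object; FORCE is the grip in N (left out, the last holds). Time passes only in rows, so rows that do not move let the fingers close. It gives the time, the measured TCP pose, the force and the opening at its end, in the units of the state.
- sensors.get_state(): the state, without advancing time (a new reading comes with each control period).
- get_image(name): name is "side" or "top" or "wrist"; returns (picture, depth): 420x560x3 uint8, blue, green, red; 420x560 float32, m along the optical axis (not along the pixel's ray), 0 where there is no reading.
- calibration(name): a dict with "mtx" (3x3 intrinsics, pixels), "R" (3x3) and "t" (3): a world point X has camera coordinates R X + t. Camera axes: x right, y down, z forward; pixel columns grow to the right and rows downward; lengths in m; the calibration is good to about 2 mm. The wrist camera is an equidistant fisheye: a pixel r from the principal point sees the ray r / f radians off the axis. A picture is of the moment at which its call begins: read the wrist's pose just before it. calibration takes no time and is no camera call; for the wrist camera it gives the pose at the moment of the call.
- hand_in(): hands the job in, once; it reports no verdict.
The state is a dict: "time": time; "joint_pos": joint angles; "joint_velocities": joint speeds; "joint_efforts": joint torques, N m; "tcp_pos": TCP position; "ee_rot": TCP orientation; "ft_force": force on the tool from outside, world axes, zero at the start; "wrist_torque": the same for the moment, N m; "opening": finger opening in m.
Only numpy, scipy, OpenCV 4.12 (cv2) and the standard library are available. Lean on these libraries where they do the work, as an engineer would, in place of code of your own. Each camera call takes 0.05 s, during which the arm holds its last target.

## Task

I want to wipe out the spill tray under the bottle carrier. While the carrier still stands in the tray, swing its folded-down carrying handle up until it stands fully upright against its stops, clicked into its catch; then lift the carrier by the handle's grip, straight up about 10 cm, and finish while still holding it there, steady and level over the tray, with the three bottles in it. Keep the carrier upright and leave the things in and beside the tray where they are.

Things in the scene. Friction and masses are not known exactly. Their poses are not given: they have to be found in the camera images.
- carrier_mid (a point): loose white bottle carrier: open box 74 (x) x 214 (y) x 55 high, walls 4, on a foot flange 104 x 190 x 4; three compartments along y; 0.7 to 0.95 kg with its bottles, balanced within 8 of its middle; tips at about 2 N of level push on the upright grip. Point: its centre, 30 above its underside; x across (handle folded to the -x side), y along, z up. Steel end plates 50 wide, 116 high
- handle_pivot (a point): point on the carrier, at its middle, on the axis (along y) about which the handle swings: 62 above the carrier's underside, 32 above carrier_mid; axes as the carrier's
- handle_grip (a point): middle of the black round grip tube (16 dia, 120 long, along y; it turns freely on the bar) of the cross bar of the steel handle, 105 from the pivot axis; two flat arms at y = +-113.5, outside the end plates, carry the bar. Upright, the grip is over the carrier's middle, 167 above its underside and 58 above the bottle caps. Axes as the carrier's when upright
- handle (a joint): angle of the carrying handle: 0 = upright on its stop pins, in its catch (pushing on moves the carrier); grows as it folds to the -x side, 1.57 = level, 1.65 = lower stop. Stiff pivots (0.06 N m): it stays where left. From 0.5 to 0.1 the arms press in two sprung balls (about 1 N at the grip in all), which spring out behind the arms at 0
- bottle0_mid (a point): loose capped amber glass bottle of 125 ml, 60 dia x 105 high, 110 to 190 g, standing in one compartment of the carrier; this point is its centre, half-way up, z along its axis; in the compartment at the +y end
- bottle1_mid (a point): loose capped amber glass bottle of 125 ml, 60 dia x 105 high, 110 to 190 g, standing in one compartment of the carrier; this point is its centre, half-way up, z along its axis; in the middle compartment
- bottle2_mid (a point): loose capped amber glass bottle of 125 ml, 60 dia x 105 high, 110 to 190 g, standing in one compartment of the carrier; this point is its centre, half-way up, z along its axis; in the compartment at the -y end
- tray: grey plastic spill tray fixed on the bench, 270 (x) x 360 (y) x 22 high, walls and floor 4 thick, open above; origin at the centre of its underside, on the bench top; the carrier stands on its floor near the middle
- dish: bystander: white porcelain dish, 68 dia x 30 high, in the far left corner of the tray (+x, +y); origin under its centre
- stopper: bystander: small black rubber stopper, 30 dia x 28 high, in the far right corner of the tray; origin under its centre
- beaker: bystander: glass beaker, 74 dia x 90 high, on the bench beside the tray; origin under its centre
- spare: bystander: amber bottle like those in the carrier, on the bench beside the tray; origin under its centre
- pipette_filler: bystander: red-brown rubber pipette bulb 52 dia x 110 long lying on the bench near the tray's front right corner; origin beneath one end
Mind the look-alikes: they are no part of the job. Leave any green look-alike of the part that bears carrier_mid alone.

How it is judged:
By the outcome, as a careful person would: the job done as asked, in the order asked, and still so for the second after the job is handed in, while the arm keeps its last pose, push and grip.
It also fails if it takes over 45 s, if anything falls off the work surface, if the arm or the gripper's body presses on something with over 40 N, if the wrist force passes 120 N, or if a joint passes its speed limit or range.

## Working session

There is one attempt and no reset: what is moved stays moved. The work goes in short steps, Python scripts to look and compute and a shell command to move; the robot and the scene stay as the last step left them, time stands still between calls to the robot, and variables do not carry over. Pictures are saved under pics/ and viewed, and the job is handed in when it is done.

```bash
mkdir -p pics; ls
cat > h.py <<'E'
from cell import sensors, get_image, calibration, hand_in, robot
import numpy as np, cv2
from scipy.spatial.transform import Rotation as R
E
python3 - <<'E'
from h import *
print(sensors.get_state(), robot, robot.tcp_to_grasp)
for n in ["top","side"]:
    p,d=get_image(n); cv2.imwrite(f"pics/{n}0.png",p); np.save(f"pics/{n}0.npy",d)
    c=calibration(n); print(n,c)
E
```

```text
pics
{'time': 0.0, 'joint_pos': array([-1.32190029e+00,  2.64741541e-01,  1.60535625e+00, -1.07821850e-05,
        1.27374881e+00, -3.68766565e-02]), 'joint_velocities': array([-7.96928847e-05, -1.49775552e-03, -1.41776194e-03, -1.22344290e-03,
        7.05444978e-04, -7.35157599e-04]), 'joint_efforts': array([-6.56422144e-04, -5.15110624e+01, -3.67316294e+01, -7.24939895e-07,
        1.30054518e-02, -1.51886729e-05]), 'tcp_pos': array([ 0.19010959, -0.64690554,  0.22997947]), 'ee_rot': array([-0.10078144,  0.70069216, -0.69910809,  0.10060556]), 'ft_force': array([ 0.90020419,  0.04535075, -0.59633491]), 'wrist_torque': array([-0.02244715, -0.01727898,  0.0252319 ]), 'opening': 0.08531458535691484} <Robot object at 0x7f3563c07a10> 0.0187
top {'mtx': array([[463.13829888,   0.        , 279.96342841],
       [  0.        , 463.13829888, 214.89404644],
       [  0.        ,   0.        ,   1.        ]]), 'R': array([[ 7.16461948e-03, -9.99973876e-01, -9.56783462e-04],
       [-9.93347080e-01, -7.00715889e-03, -1.14945546e-01],
       [ 1.14935839e-01,  1.77395916e-03, -9.93371333e-01]]), 't': array([0.01978842, 0.4963195 , 1.33072997])}
side {'mtx': array([[419.1888031 ,   0.        , 277.2077923 ],
       [  0.        , 419.1888031 , 208.67037891],
       [  0.        ,   0.        ,   1.        ]]), 'R': array([[ 0.99237383, -0.12144771,  0.0210864 ],
       [-0.05875179, -0.61640883, -0.78523142],
       [ 0.10836241,  0.77800425, -0.61884326]]), 't': array([-0.47642266,  0.14119713,  1.10809086])}
```

View pics/top0.png

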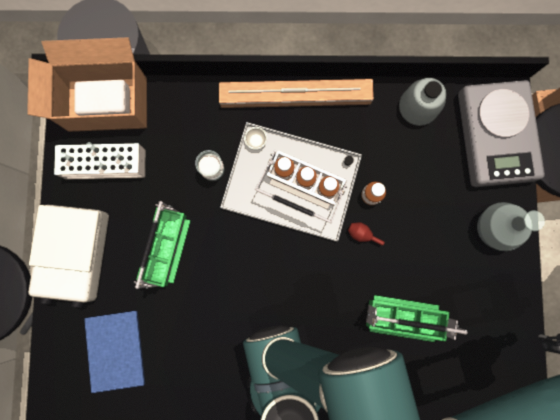

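View pics/side0.png

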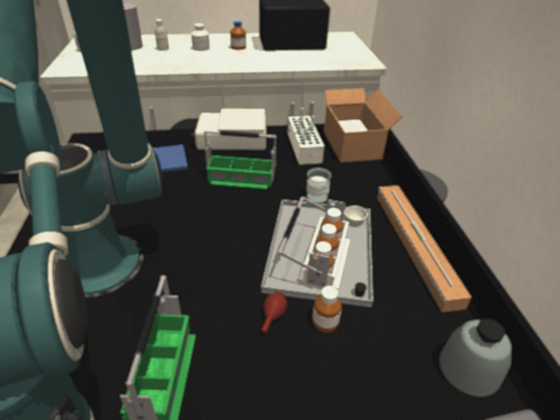

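The top view shows the carrier in the tray at about (307,178), with its handle folded to the near side and the black grip at (293,206). I'll zoom in and measure.

```bash
cat >> h.py <<'E'
def ray(n,u,v,c=None):
    c=c or calibration(n); r=np.linalg.inv(c["mtx"])@[u,v,1]
    return -c["R"].T@c["t"], c["R"].T@r
def onz(n,u,v,z):
    o,d=ray(n,u,v); return o+d*(z-o[2])/d[2]
def dpt(n,u,v,dep):
    o,d=ray(n,u,v); return o+d*dep
E
python3 - <<'E'
from h import *
p=cv2.imread("pics/top0.png"); d=np.load("pics/top0.npy")
c=p[110:250,210:400]; cv2.imwrite("pics/c1.png",cv2.resize(c,None,fx=4,fy=4,interpolation=cv2.INTER_CUBIC))
p2=cv2.imread("pics/side0.png"); c=p2[180:320,250:400]; cv2.imwrite("pics/c2.png",cv2.resize(c,None,fx=4,fy=4,interpolation=cv2.INTER_CUBIC))
# grip: dark in tray region
hsv=cv2.cvtColor(p,cv2.COLOR_BGR2HSV)
m=(hsv[...,2]<60).astype(np.uint8); roi=np.zeros_like(m); roi[185:225,262:325]=1; m&=roi
n,l,s,ce=cv2.connectedComponentsWithStats(m)
for i in range(1,n):
    if s[i][4]>20:
        v,u=np.nonzero(l==i); P=np.array([dpt("top",a,b,d[b,a]) for a,b in zip(u,v)])
        print(s[i],ce[i],cv2.minAreaRect(np.c_[u,v].astype(np.float32)),np.median(P,0),onz("top",*ce[i],.066))
        uv=np.c_[u,v]-ce[i]; w,V=np.linalg.eigh(uv.T@uv); e=V[:,1]; t=uv@e
        A,B=[onz("top",*(ce[i]+e*k),.066) for k in (t.min(),t.max())]; print(A,B,np.linalg.norm(A-B),np.degrees(np.arctan2(*(A-B)[[1,0]])))
# white caps
m=((hsv[...,2]>150)&(hsv[...,1]<60)).astype(np.uint8)
for (u,v) in [(285,165),(308,175),(330,184),(374,187)]:
    print((u,v),dpt("top",u,v,d[v,u]))
E
```

```text
[274 197  37  18  94] [290.26595745 204.5106383 ] ((292.3338623046875, 205.2321014404297), (39.394142150878906, 2.950573444366455), 23.498565673828125) [ 5.17270952e-01 -2.26138240e-04  1.10866487e-01] [ 0.52195716 -0.00601324  0.066     ]
[ 0.49643323 -0.06309717  0.066     ] [0.5424516  0.03982232 0.066     ] 0.11273913300682174 -114.09084119199767
[262 221  14   4  34] [266.70588235 223.02941176] ((268.5, 222.5), (13.0, 3.0), 0.0) [ 0.47446567  0.06490289 -0.00076856] [0.46825114 0.06084138 0.066     ]
[0.46509815 0.03726673 0.066     ] [0.47011862 0.07480432 0.066     ] 0.03787183221231041 -97.61781300142762
(285, 165) [0.62561661 0.0101663  0.11669667]
(308, 175) [ 0.59896498 -0.0540687   0.11105056]
(330, 184) [ 0.57427587 -0.11533934  0.10942715]
(374, 187) [ 0.56743628 -0.23839345  0.10515816]
```

Run:
```python
from h import *
p=cv2.imread("pics/top0.png"); print(p.shape)
```

```text
(420, 560, 3)
```

View pics/c1.png

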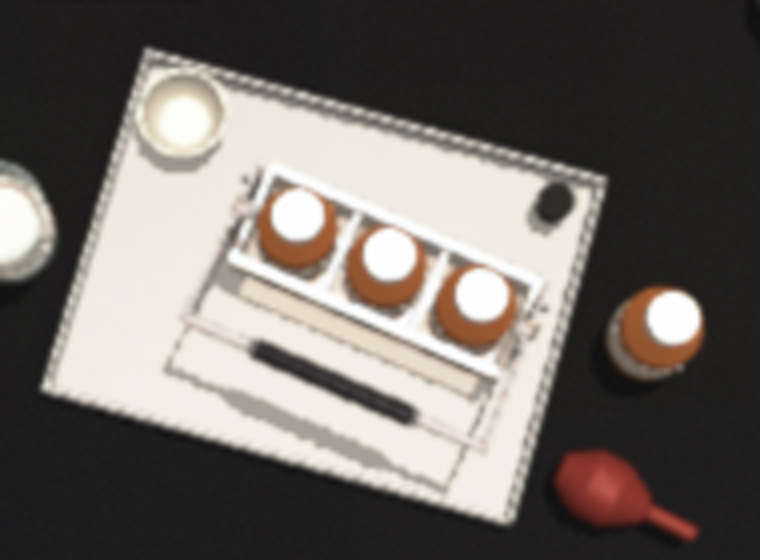

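View pics/c2.png

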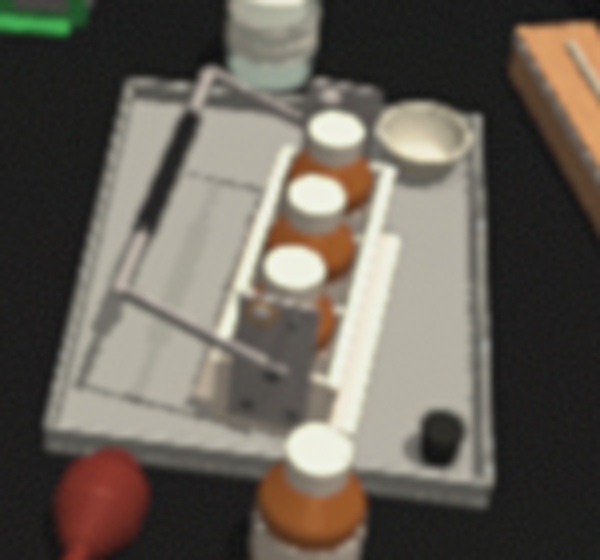

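```bash
cat >> h.py <<'E'
def tri(a,b,na="top",nb="side"):
    o1,d1=ray(na,*a); o2,d2=ray(nb,*b)
    s=np.linalg.lstsq(np.c_[d1,-d2],o2-o1,rcond=None)[0]
    A=o1+d1*s[0];B=o2+d2*s[1]; return (A+B)/2,np.linalg.norm(A-B)
E
python3 - <<'E'
from h import *
T=lambda u,v:(210+u/4-.375,110+v/4-.375); S=lambda u,v:(250+u/4-.375,180+v/4-.375)
for k,a,b in [("grip+y",T(251,350),S(192,114)),("grip-y",T(414,412),S(142,228)),("bar+y",T(188,319),S(208,75)),("bar-y",T(484,448),S(124,290)),
  ("cap0",T(299,215),S(337,124)),("cap1",T(391,253),S(316,186)),("cap2",T(481,295),S(294,258))]:
    print(k,*tri(a,b))
d=np.load("pics/top0.npy"); p=cv2.imread("pics/top0.png")
g=p.max(2)<50
v,u=np.nonzero(g[190:222,270:318]); v+=190;u+=270
P=np.array([dpt("top",a,b,d[b,a]) for a,b in zip(u,v)]); P=P[(P[:,2]>.05)]
print(len(P),np.percentile(P,[5,25,50,75,95],axis=0))
E
```

```text
grip+y [0.53786654 0.04453253 0.10631232] 0.002251128788468415
grip-y [ 0.49154988 -0.06825285  0.10856009] 0.004622547626898856
bar+y [0.55798685 0.08876258 0.10514042] 0.0008996656923640623
bar-y [ 0.47074075 -0.1171669   0.10392704] 0.0020776571340985405
cap0 [0.63048367 0.01189726 0.11664068] 0.0005152327621610037
cap1 [ 0.60269064 -0.05178075  0.11930022] 0.001094870247575053
cap2 [ 0.57472546 -0.11414161  0.11772549] 0.00045844319302167417
18 [[ 0.49737609 -0.04248243  0.10746075]
 [ 0.50678681 -0.01958316  0.10846985]
 [ 0.51852169  0.00528958  0.11074191]
 [ 0.5258005   0.0226587   0.11252965]
 [ 0.5303193   0.03207184  0.11396523]]
```

```bash
cat >> h.py <<'E'
PSI=np.radians(-23.3)
def tool(): 
    s=sensors.get_state(); return s,R.from_quat(s["ee_rot"]).as_matrix()
def to_tool(dw):
    s,M=tool(); return M.T@np.asarray(dw)
E
python3 - <<'E'
from h import *
s,M=tool(); print(M.round(3))
tgt=np.array([.5147,-.012,.23]); dw=tgt-s["tcp_pos"]; print(dw, (M.T@dw).round(4))
print("jaw ang",np.degrees(np.arctan2(M[1,2],M[0,2])),"target -23.3 / 156.7")
E
```

```text
[[-0.959 -0.001  0.282]
 [-0.282  0.002 -0.959]
 [-0.    -1.    -0.002]]
[ 3.24613868e-01  6.34994313e-01 -7.48870540e-05] [-0.4904  0.0011 -0.5178]
jaw ang -73.6292910384805 target -23.3 / 156.7
```

```bash
python3 -m inch '[[[0.085,-0.0307,-0.002,-0.0324,0,0,0],[0.085,-0.0307,-0.002,-0.0324,0,0,0],[0.085,-0.0307,-0.002,-0.0324,0,0,0],[0.085,-0.0307,-0.002,-0.0324,0,0,0],[0.085,-0.0307,-0.002,-0.0324,0,0,0],[0.085,-0.0307,-0.002,-0.0324,0,0,0],[0.085,-0.0307,-0.002,-0.0324,0,0,0],[0.085,-0.0307,-0.002,-0.0324,0,0,0],[0.085,-0.0307,-0.002,-0.0324,0,0,0],[0.085,-0.0307,-0.002,-0.0324,0,0,0],[0.06,-0.0307,0,-0.0324,0,0,0],[0.06,-0.0307,0,-0.0324,0,0,0],[0.06,-0.0307,0,-0.0324,0,0,0],[0.06,-0.0307,0,-0.0324,0,0,0],[0.06,-0.0307,0,-0.0324,0,0,0]]]'
python3 - <<'E'
from h import *
s,M=tool(); print(s["joint_pos"].round(3),s["ft_force"].round(2)); print(M.round(3))
tgt=np.array([.5147,-.012,.24]); print((M.T@(tgt-s["tcp_pos"])).round(4))
print("jaw ang",np.degrees(np.arctan2(M[1,2],M[0,2])))
E
```

```text
time: 1.6
tcp_pos: [0.5008, -0.0309, 0.2453]
ee_rot: [-0.098, 0.704, -0.697, 0.096]
ft_force: [-0.4, -0.1, -0.3]
opening: 0.06
[-0.117 -0.073  1.945  0.009  1.275  1.177] [-0.41 -0.12 -0.26]
[[-0.963 -0.004  0.271]
 [-0.271  0.009 -0.963]
 [ 0.002 -1.    -0.01 ]]
[-0.0185  0.0055 -0.0144]
jaw ang -74.28392018921572
```

```bash
python3 -m inch '[[[0.05,-0.0185,0,-0.0144,0,0,0],[0.05,0,0,0,0,-8.5,0],[0.05,0,0,0,0,-8.5,0],[0.05,0,0,0,0,-8.5,0],[0.05,0,0,0,0,-8.5,0],[0.05,0,0,0,0,-8.5,0],[0.05,0,0,0,0,-8.5,0],[0.05,0,0,0,0,0,0]]]'
cat > w.py <<'E'
from h import *
import sys
def shot(n):
    s,M=tool(); c=calibration(n); p,d=get_image(n); return s,M,c,p,d
E
python3 - <<'E'
from w import *
s,M,c,p,d=shot("wrist"); cv2.imwrite("pics/w1.png",p); np.save("pics/w1.npy",d)
print(c, s["tcp_pos"]); print(M.round(3))
print("jaw ang",np.degrees(np.arctan2(M[1,2],M[0,2])))
E
```

```text
time: 2.4
tcp_pos: [0.5144, -0.003, 0.2408]
ee_rot: [-0.395, 0.593, -0.582, 0.392]
ft_force: [0.4, 0.0, -0.1]
opening: 0.0502
{'mtx': array([[325.1922621 ,   0.        , 274.07741545],
       [  0.        , 325.1922621 , 206.4552918 ],
       [  0.        ,   0.        ,   1.        ]]), 'R': array([[ 0.92550073, -0.37844051, -0.01520455],
       [-0.35878162, -0.88887113,  0.28492781],
       [-0.12134311, -0.25824578, -0.95842838]]), 't': array([-0.47309961,  0.1429688 ,  0.4501693 ])} [ 0.5144288  -0.00304142  0.24084286]
[[-0.38  -0.012  0.925]
 [-0.925  0.011 -0.38 ]
 [-0.006 -1.    -0.015]]
jaw ang -22.308033664608505
```

View pics/w1.png

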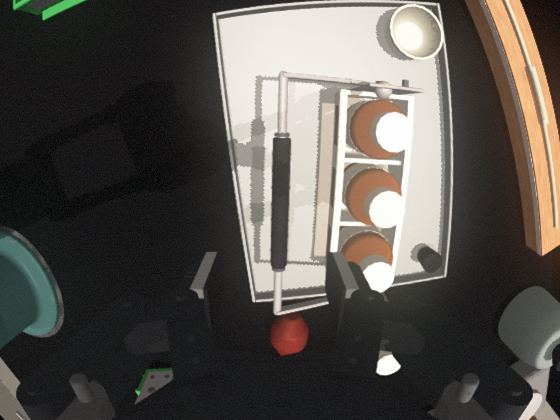

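```bash
cat >> h.py <<'E'
def wray(c,u,v):
    K=c["mtx"]; x=(u-K[0,2])/K[0,0]; y=(v-K[1,2])/K[1,1]; th=np.hypot(x,y)
    r=np.array([x/th*np.sin(th),y/th*np.sin(th),np.cos(th)]) if th>1e-9 else np.array([0,0,1.])
    return -c["R"].T@c["t"], c["R"].T@r
def multi(rays):
    A=np.zeros((3,3));b=np.zeros(3)
    for o,d in rays:
        d=d/np.linalg.norm(d); P=np.eye(3)-np.outer(d,d); A+=P;b+=P@o
    X=np.linalg.solve(A,b); return X,[round(1000*np.linalg.norm((np.eye(3)-np.outer(d,d)/(d@d))@(X-o)),1) for o,d in rays]
E
python3 - <<'E'
from h import *
c={'mtx': np.array([[325.1922621 ,   0.        , 274.07741545],[  0.        , 325.1922621 , 206.4552918 ],[0,0,1]]), 'R': np.array([[ 0.92550073, -0.37844051, -0.01520455],[-0.35878162, -0.88887113,  0.28492781],[-0.12134311, -0.25824578, -0.95842838]]), 't': np.array([-0.47309961,  0.1429688 ,  0.4501693 ])}
T=lambda u,v:(210+u/4-.375,110+v/4-.375); S=lambda u,v:(250+u/4-.375,180+v/4-.375)
X={}
for k,a,b,w in [("grip+y",T(251,350),S(192,114),(283,135)),("grip-y",T(414,412),S(142,228),(279,269)),("bar+y",T(188,319),S(208,75),(283,76)),("bar-y",T(484,448),S(124,290),(276,312)),
  ("cap0",T(299,215),S(337,124),(391,133)),("cap1",T(391,253),S(316,186),(385,210)),("cap2",T(481,295),S(294,258),(376.5,277))]:
    r=[ray("top",*a),ray("side",*b),wray(c,*w)]
    X[k],e=multi(r); print(k,X[k].round(4),e)
for a,b in [("grip+y","grip-y"),("bar+y","bar-y"),("cap0","cap2")]:
    D=X[a]-X[b]; print(a,np.linalg.norm(D).round(4),"psi",np.degrees(np.arctan2(-D[0],D[1])).round(2),((X[a]+X[b])/2).round(4))
d=np.load("pics/w1.npy")
for n,w in [("grip",(281,200)),("grip",(282,160)),("grip",(280,240)),("cap0",(391,133)),("cap1",(385,210)),("cap2",(376,277)),("tray",(235,100)),("wall",(411,105))]:
    o,r=wray(c,*w); zc=(c["R"]@r)[2]; print(n,(o+r*d[w[1],w[0]]/zc).round(4))
E
```

```text
grip+y [0.5385 0.045  0.1057] [np.float64(1.7), np.float64(0.7), np.float64(1.1)]
grip-y [ 0.491  -0.0684  0.1092] [np.float64(2.8), np.float64(1.9), np.float64(1.0)]
bar+y [0.5584 0.0905 0.1039] [np.float64(1.7), np.float64(0.5), np.float64(1.7)]
bar-y [ 0.4696 -0.117   0.1046] [np.float64(0.0), np.float64(2.2), np.float64(2.3)]
cap0 [0.6297 0.0134 0.1145] [np.float64(1.8), np.float64(1.7), np.float64(3.0)]
cap1 [ 0.6024 -0.0498  0.1164] [np.float64(2.6), np.float64(1.0), np.float64(2.8)]
cap2 [ 0.5751 -0.1126  0.1151] [np.float64(1.7), np.float64(1.0), np.float64(1.5)]
grip+y 0.123 psi -22.74 [ 0.5148 -0.0117  0.1074]
bar+y 0.2258 psi -23.17 [ 0.514  -0.0133  0.1043]
cap0 0.1374 psi -23.44 [ 0.6024 -0.0496  0.1148]
grip [ 0.5171 -0.0058  0.1117]
grip [0.5311 0.0265 0.1133]
grip [ 0.5025 -0.0398  0.1128]
cap0 [0.6275 0.0146 0.1126]
cap1 [ 0.6009 -0.0489  0.1134]
cap2 [ 0.5744 -0.1117  0.1135]
tray [0.5023 0.0977 0.0027]
wall [0.6756 0.0252 0.0588]
```

```bash
cat >> h.py <<'E'
PSI=np.radians(-23.2)
EX=np.array([np.cos(PSI),np.sin(PSI),0]); EY=np.array([-np.sin(PSI),np.cos(PSI),0])
MT=np.c_[-EY,[0,0,-1],EX]   # tool x=-EY, y down, z=+EX
def goal(p,Mg=MT):
    s,M=tool(); rv=np.degrees(R.from_matrix(M.T@Mg).as_rotvec()); print("rot",rv.round(2),"shift",(M.T@(np.asarray(p)-s["tcp_pos"])).round(4),"tcp",s["tcp_pos"].round(4),"F",s["ft_force"].round(2),"T",s["wrist_torque"].round(3),"op",round(s["opening"],4),"t",round(s["time"],2))
    g=s["tcp_pos"]-M[:,1]*robot.tcp_to_grasp; print("grasp carrier frame",[float(round(x,4)) for x in ((g-[.6015,-.0493,0])@EX,(g-[.6015,-.0493,0])@EY,g[2])],"Fc",(s["ft_force"]@np.c_[EX,EY,[0,0,1]]).round(2))
E
python3 - <<'E'
from h import *
print(np.linalg.det(MT)); goal([.5145,-.0125,.14]); goal([.5145,-.0125,.0853])
E
```

```text
0.9999999999999999
rot [ 0.89  0.71 -0.32] shift [0.0093 0.1007 0.0053] tcp [ 0.5143 -0.003   0.2408] F [-0.19  0.87  0.08] T [0.012 0.071 0.006] op 0.0497 t 2.45
grasp carrier frame [-0.098, 0.0081, 0.2595] Fc [-0.52  0.73  0.08]
rot [ 0.89  0.71 -0.32] shift [0.0096 0.1554 0.0062] tcp [ 0.5143 -0.003   0.2408] F [-0.19  0.87  0.08] T [0.012 0.071 0.006] op 0.0497 t 2.45
grasp carrier frame [-0.098, 0.0081, 0.2595] Fc [-0.52  0.73  0.08]
```

```bash
python3 -m inch '[[[0.05,0.0093,0.001,0.005,0.89,0.71,-0.32],[0.05,0,0.025,0,0,0,0],[0.05,0,0.025,0,0,0,0],[0.05,0,0.025,0,0,0,0],[0.05,0,0.025,0,0,0,0],[0.05,0,0,0,0,0,0]]]'
python3 - <<'E'
from h import *
goal([.5145,-.0125,.0853])
E
```

```text
time: 3.05
tcp_pos: [0.5167, -0.0177, 0.1377]
ee_rot: [0.382, -0.591, 0.597, -0.385]
ft_force: [-1.1, -0.2, 0.6]
opening: 0.0497
rot [-0.47 -1.11  0.1 ] shift [-0.0039  0.0524 -0.0046] tcp [ 0.5167 -0.0177  0.1377] F [-1.07 -0.16  0.58] T [ 0.001  0.06  -0.006] op 0.0497 t 3.05
grasp carrier frame [-0.0905, -0.0043, 0.1564] Fc [-0.92 -0.56  0.58]
```

```bash
python3 -m inch '[[[0.05,-0.004,0.017,-0.0045,-0.5,-1.1,0.1],[0.05,0,0.018,0,0,0,0],[0.05,0,0.017,0,0,0,0],[0.05,0,0,0,0,0,0]]]'
python3 - <<'E'
from w import *
goal([.5145,-.0125,.0853])
for n in ("side","wrist"):
    p,d=get_image(n); cv2.imwrite(f"pics/{n}2.png",p)
c=cv2.imread("pics/side2.png")[180:320,250:400]; cv2.imwrite("pics/side2c.png",cv2.resize(c,None,fx=4,fy=4,interpolation=cv2.INTER_CUBIC))
goal([.5145,-.0125,.0853])
E
```

```text
time: 3.45
tcp_pos: [0.5164, -0.0126, 0.0859]
ee_rot: [0.387, -0.59, 0.592, -0.39]
ft_force: [0.2, -0.7, -0.4]
opening: 0.05
rot [-0.21 -0.14 -0.09] shift [ 0.0007  0.0006 -0.0018] tcp [ 0.5164 -0.0126  0.0859] F [ 0.24 -0.69 -0.4 ] T [0.033 0.024 0.018] op 0.05 t 3.45
grasp carrier frame [-0.0928, 0.0002, 0.1046] Fc [ 0.49 -0.54 -0.4 ]
rot [-0.44 -0.14 -0.17] shift [ 0.0013  0.003  -0.0038] tcp [ 0.5185 -0.0128  0.0883] F [ 0.14 -0.09  0.31] T [-0.07   0.084  0.034] op 0.0501 t 3.55
grasp carrier frame [-0.0909, 0.0008, 0.107] Fc [ 0.16 -0.02  0.31]
```

View pics/side2c.png

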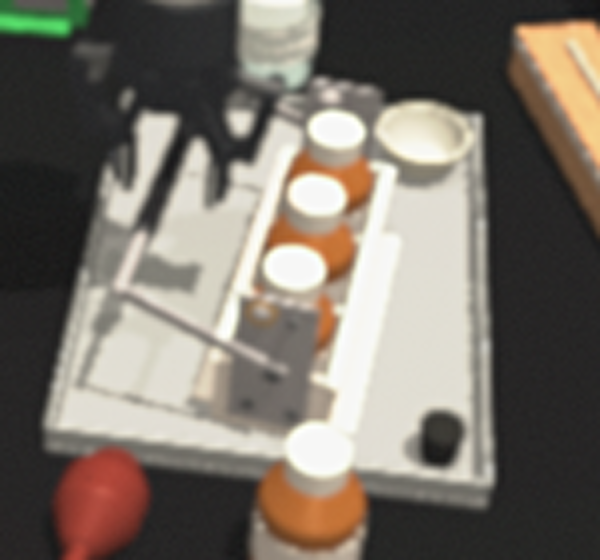

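View pics/wrist2.png

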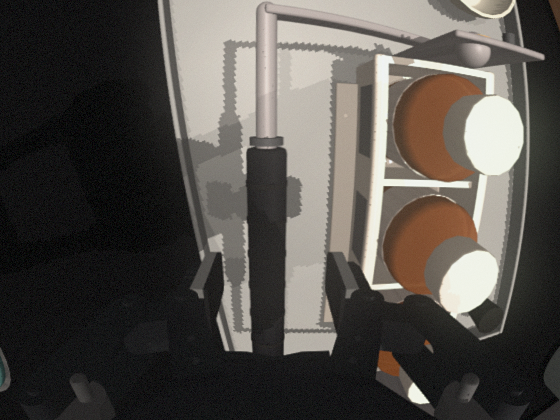

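```bash
python3 -m inch '[[[0.02,0,0.002,-0.003,0,0,0],[0.02,0,0,0,0,0,0],[0.02,0,0,0,0,0,0]]]' 30
python3 - <<'E'
from w import *
a=[]
for i in range(4):
    goal([.5145,-.0125,.0853]); p,d=get_image("side")
E
```

```text
time: 3.85
tcp_pos: [0.5173, -0.0114, 0.0892]
ee_rot: [0.385, -0.588, 0.593, -0.392]
ft_force: [-1.8, 0.8, -1.5]
opening: 0.0198
rot [-0.65 -0.15 -0.26] shift [ 0.0021  0.0039 -0.0022] tcp [ 0.5173 -0.0114  0.0892] F [-1.79  0.76 -1.53] T [0.025 0.25  0.033] op 0.0198 t 3.85
grasp carrier frame [-0.0926, 0.0016, 0.1079] Fc [-1.94 -0.01 -1.53]
rot [-0.66 -0.15 -0.26] shift [ 0.0021  0.0038 -0.0022] tcp [ 0.5173 -0.0114  0.0892] F [-1.61  1.18  0.51] T [ 0.113  0.306 -0.024] op 0.0202 t 3.9
grasp carrier frame [-0.0925, 0.0016, 0.1079] Fc [-1.94  0.45  0.51]
rot [-0.65 -0.15 -0.26] shift [ 0.0021  0.0037 -0.0022] tcp [ 0.5173 -0.0114  0.089 ] F [-2.78 -0.03  0.37] T [0.13  0.336 0.044] op 0.02 t 3.95
grasp carrier frame [-0.0925, 0.0016, 0.1077] Fc [-2.54 -1.12  0.37]
rot [-0.65 -0.15 -0.26] shift [ 0.0021  0.0036 -0.0021] tcp [ 0.5173 -0.0114  0.0889] F [-1.6   0.43  0.3 ] T [ 0.133  0.353 -0.008] op 0.0198 t 4.0
grasp carrier frame [-0.0926, 0.0016, 0.1076] Fc [-1.64 -0.23  0.3 ]
```

```bash
python3 -m inch '[[[0.02,0.001,0.0035,-0.002,-0.6,0,-0.3],[0.02,0,0,0,0,0,0],[0.012,0,0,0,0,0,0],[0.012,0,0,0,0,0,0]]]' 30
python3 - <<'E'
from w import *
for i in range(3):
    goal([.5145,-.0125,.0853]); p,d=get_image("wrist")
E
```

```text
time: 4.45
tcp_pos: [0.5154, -0.0115, 0.0852]
ee_rot: [0.389, -0.59, 0.591, -0.388]
ft_force: [-0.9, 1.5, -0.0]
opening: 0.0149
rot [-0.04 -0.15  0.04] shift [ 0.0013 -0.0001 -0.0005] tcp [ 0.5154 -0.0115  0.0852] F [-0.86  1.51 -0.01] T [ 0.113  0.147 -0.008] op 0.0149 t 4.45
grasp carrier frame [-0.094, 0.0008, 0.1039] Fc [-1.39  1.05 -0.01]
rot [-0.04 -0.15  0.04] shift [ 0.0013 -0.0001 -0.0004] tcp [ 0.5154 -0.0115  0.0852] F [-2.22  1.25 -0.65] T [ 0.135  0.208 -0.003] op 0.0153 t 4.5
grasp carrier frame [-0.094, 0.0008, 0.1039] Fc [-2.53  0.27 -0.65]
rot [-0.05 -0.15  0.04] shift [ 0.0013 -0.0001 -0.0005] tcp [ 0.5154 -0.0115  0.0852] F [-1.21  1.37 -0.94] T [ 0.159  0.195 -0.009] op 0.0145 t 4.55
grasp carrier frame [-0.094, 0.0008, 0.1039] Fc [-1.65  0.78 -0.94]
```

Run:
```python
from h import *
c={'mtx': np.array([[325.1922621 ,   0.        , 274.07741545],[  0.        , 325.1922621 , 206.4552918 ],[0,0,1]]), 'R': np.array([[ 0.92550073, -0.37844051, -0.01520455],[-0.35878162, -0.88887113,  0.28492781],[-0.12134311, -0.25824578, -0.95842838]]), 't': np.array([-0.47309961,  0.1429688 ,  0.4501693 ])}
p=cv2.imread("pics/w1.png"); print(p[135:150:5,325:420].max(2)[0]); cv2.imwrite("pics/w1c.png",cv2.resize(p[60:330,260:440],None,fx=3,fy=2.2*1.0,interpolation=cv2.INTER_CUBIC))
cf=lambda X:((X-[.6015,-.0493,0])@EX,(X-[.6015,-.0493,0])@EY,X[2])
def w(u,v,z):
    o,r=wray(c,u,v); return np.round(cf(o+r*(z-o[2])/r[2]),4)
for v in (120,180,210):
    m=p[v,:,:].min(1); print(v,list(m[325:420]))
for uv in [(341,120),(337,180),(333,220),(413,110),(411,120),(405,210)]: print(uv,w(*uv,.059))
```

```text
[211 212 209 211 212 213 213 211 170 114  90  94 130 211 252 254 253 254
 254 255 229 150 130 133 150 122 112 110 126 137 151 156 159 159 159 165
 160 162 163 160 165 164 163 162 163 159 140 139 138 137 154 239 255 254
 254 254 254 254 254 254 254 254 254 254 254 254 254 254 254 254 254 254
 254 254 254 254 254 254 254 254 254 254 254 254 254 254 254 255 239 234
 234 234 235 235 234]
120 [np.uint8(180), np.uint8(185), np.uint8(182), np.uint8(186), np.uint8(182), np.uint8(183), np.uint8(184), np.uint8(182), np.uint8(171), np.uint8(136), np.uint8(96), np.uint8(89), np.uint8(83), np.uint8(124), np.uint8(208), np.uint8(241), np.uint8(249), np.uint8(251), np.uint8(253), np.uint8(253), np.uint8(252), np.uint8(212), np.uint8(121), np.uint8(112), np.uint8(128), np.uint8(105), np.uint8(78), np.uint8(77), np.uint8(76), np.uint8(78), np.uint8(84), np.uint8(85), np.uint8(80), np.uint8(89), np.uint8(82), np.uint8(83), np.uint8(86), np.uint8(85), np.uint8(86), np.uint8(82), np.uint8(86), np.uint8(88), np.uint8(86), np.uint8(88), np.uint8(83), np.uint8(85), np.uint8(88), np.uint8(91), np.uint8(110)
[... 3001 characters left out ...]
49), np.uint8(248), np.uint8(250), np.uint8(249), np.uint8(249), np.uint8(250), np.uint8(249), np.uint8(249), np.uint8(248), np.uint8(249), np.uint8(249), np.uint8(248), np.uint8(248), np.uint8(248), np.uint8(250), np.uint8(252), np.uint8(253), np.uint8(251), np.uint8(222), np.uint8(218), np.uint8(216), np.uint8(219), np.uint8(217), np.uint8(217), np.uint8(218), np.uint8(218), np.uint8(216), np.uint8(219), np.uint8(219), np.uint8(218), np.uint8(219), np.uint8(219), np.uint8(219)]
(341, 120) [-0.0359  0.0764  0.059 ]
(337, 180) [-0.0369  0.0149  0.059 ]
(333, 220) [-0.0382 -0.0286  0.059 ]
(413, 110) [0.0413 0.0926 0.059 ]
(411, 120) [0.0396 0.0819 0.059 ]
(405, 210) [ 0.0427 -0.0159  0.059 ]
```

View pics/w1c.png

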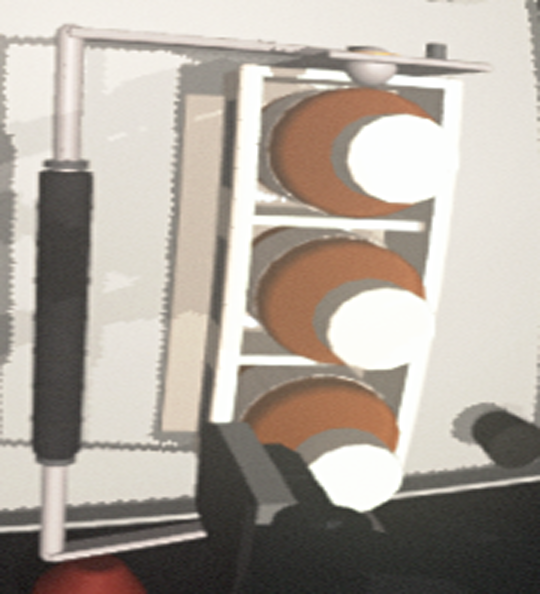

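```bash
python3 -m inch '[[[0.012,0,-0.0058,0.0025,0,0,0],[0.012,0,-0.0056,0.0028,0,0,0],[0.012,0,-0.0055,0.0031,0,0,0],[0.012,0,-0.0053,0.0035,0,0,0],[0.012,0,-0.005,0.0038,0,0,0]]]' 30
cat >> h.py <<'E'
def arc(P=(.0025,.066),y0=0.0008):
    s,M=tool(); g=s["tcp_pos"]-M[:,1]*robot.tcp_to_grasp; X=(g-[.6015,-.0493,0])@EX-P[0]; Z=g[2]-P[1]; Y=(g-[.6015,-.0493,0])@EY
    rv=np.degrees(R.from_matrix(M.T@MT).as_rotvec())
    print("theta",round(float(np.arctan2(-X,Z)),4),"r",round(float(np.hypot(X,Z)),4),"X,Z",round(float(X),4),round(float(Z),4),"Y",round(float(Y),4),"rot",rv.round(2),"Fc",(s["ft_force"]@np.c_[EX,EY,[0,0,1]]).round(2),"Tc",(s["wrist_torque"]@np.c_[EX,EY,[0,0,1]]).round(2),"op",round(s["opening"],4),"t",round(s["time"],2))
E
python3 - <<'E'
from w import *
arc(); p,d=get_image("side"); cv2.imwrite("pics/side3c.png",cv2.resize(p[180:320,250:400],None,fx=4,fy=4)); arc()
E
```

```text
time: 5.1
tcp_pos: [0.531, -0.0184, 0.1142]
ee_rot: [0.389, -0.59, 0.591, -0.389]
ft_force: [0.7, 0.3, -2.1]
opening: 0.0148
theta 0.8713 r 0.1038 X,Z -0.0795 0.0669 Y 0.0006 rot [-0.09 -0.14  0.06] Fc [ 0.55  0.55 -2.1 ] Tc [-0.02 -0.11  0.03] op 0.0148 t 5.1
theta 0.8558 r 0.1038 X,Z -0.0784 0.068 Y 0.0007 rot [-0.19 -0.13  0.05] Fc [-1.37 -1.62  2.43] Tc [-0.27  0.42 -0.05] op 0.0151 t 5.15
```

View pics/side3c.png

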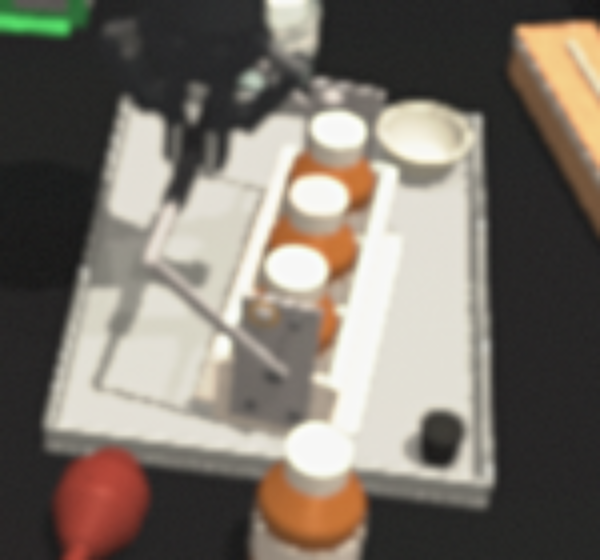

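```bash
python3 -m inch '[[[0.012,0,-0.0046,0.0043,0,0,0],[0.012,0,-0.0044,0.0045,0,0,0],[0.012,0,-0.0041,0.0048,0,0,0],[0.012,0,-0.0038,0.005,0,0,0],[0.012,0,0,0,0,0,0]]]' 30
python3 - <<'E'
from w import *
arc(); p,d=get_image("top"); arc();p,d=get_image("top"); arc()
E
```

```text
time: 5.65
tcp_pos: [0.5518, -0.0274, 0.1343]
ee_rot: [0.388, -0.589, 0.593, -0.389]
ft_force: [0.3, -0.7, 0.2]
opening: 0.0151
theta 0.5791 r 0.1039 X,Z -0.0569 0.087 Y 0.0005 rot [-0.32 -0.15  0.04] Fc [ 0.57 -0.48  0.25] Tc [-0.01 -0.06 -0.02] op 0.0151 t 5.65
theta 0.583 r 0.104 X,Z -0.0572 0.0868 Y 0.0005 rot [-0.3  -0.15  0.04] Fc [ 0.52 -0.2   0.88] Tc [-0.06 -0.09  0.02] op 0.0149 t 5.7
theta 0.5872 r 0.104 X,Z -0.0576 0.0865 Y 0.0006 rot [-0.27 -0.15  0.04] Fc [ 0.28 -0.46  0.26] Tc [-0.03 -0.16 -0.02] op 0.0149 t 5.75
```

```bash
python3 -m inch '[[[0.012,0,-0.0033,0.0054,0,0,0],[0.012,0,-0.003,0.0055,0,0,0],[0.012,0,-0.0026,0.0057,0,0,0],[0.012,0,-0.0023,0.0059,0,0,0],[0.012,0,-0.0019,0.006,0,0,0],[0.012,0,0,0,0,0,0]]]' 30
python3 - <<'E'
from w import *
arc(); p,d=get_image("side");cv2.imwrite("pics/side4c.png",cv2.resize(p[150:320,250:400],None,fx=4,fy=3.5)); arc();p,d=get_image("top"); arc()
E
```

```text
time: 6.35
tcp_pos: [0.578, -0.0388, 0.1475]
ee_rot: [0.389, -0.59, 0.591, -0.388]
ft_force: [0.1, -0.9, 0.8]
opening: 0.0149
theta 0.2752 r 0.1042 X,Z -0.0283 0.1002 Y 0.0004 rot [-0.08 -0.14  0.07] Fc [ 0.47 -0.83  0.75] Tc [-0.06 -0.11  0.02] op 0.0149 t 6.35
theta 0.2773 r 0.1042 X,Z -0.0285 0.1002 Y 0.0004 rot [-0.08 -0.14  0.07] Fc [ 0.44 -0.49  0.27] Tc [-0.   -0.08 -0.02] op 0.0147 t 6.4
theta 0.2808 r 0.1042 X,Z -0.0289 0.1001 Y 0.0004 rot [-0.06 -0.13  0.07] Fc [0.56 0.05 0.65] Tc [-0.02 -0.09  0.05] op 0.0149 t 6.45
```

View pics/side4c.png

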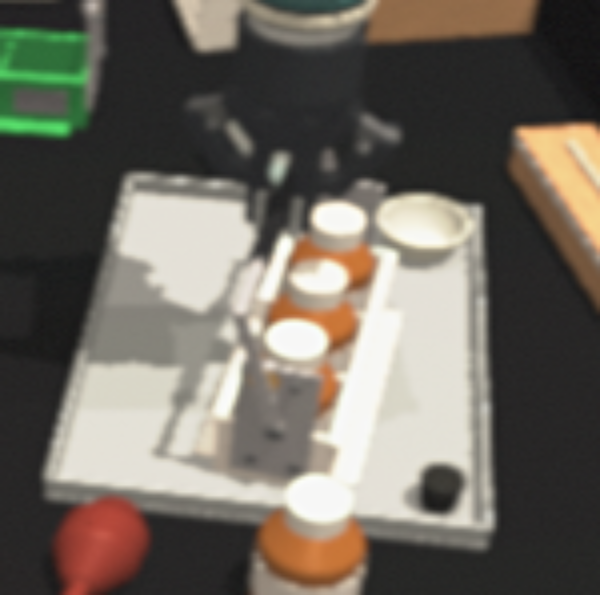

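```bash
python3 -m inch '[[[0.012,0,-0.0014,0.0055,0,0,0],[0.012,0,-0.0011,0.0056,0,0,0],[0.012,0,-0.0007,0.0057,0,0,0],[0.012,0,0,0,0,0,0]]]' 30
python3 - <<'E'
from w import *
arc(); p,d=get_image("side"); arc();p,d=get_image("side"); arc()
E
```

```text
time: 6.85
tcp_pos: [0.5938, -0.0457, 0.1511]
ee_rot: [0.389, -0.59, 0.591, -0.388]
ft_force: [-0.1, -0.5, -0.5]
opening: 0.0149
theta 0.1057 r 0.1044 X,Z -0.011 0.1038 Y 0.0003 rot [-0.05 -0.12  0.07] Fc [ 0.09 -0.48 -0.5 ] Tc [-0.05 -0.1   0.03] op 0.0149 t 6.85
theta 0.1076 r 0.1043 X,Z -0.0112 0.1037 Y 0.0003 rot [-0.04 -0.12  0.07] Fc [0.79 0.11 0.31] Tc [-0.06 -0.14  0.1 ] op 0.0149 t 6.9
theta 0.1104 r 0.1043 X,Z -0.0115 0.1037 Y 0.0004 rot [-0.03 -0.12  0.07] Fc [ 0.69 -0.24 -0.64] Tc [-0.05 -0.17 -0.02] op 0.015 t 6.95
```

```bash
python3 -m inch '[[[0.012,0,0,0.004,0,0,0],[0.012,0,0,0.004,0,0,0],[0.012,0,0.0005,0,0,0,0]]]' 30
python3 - <<'E'
from w import *
arc(); p,d=get_image("side"); arc();p,d=get_image("side"); arc()
E
```

```text
time: 7.25
tcp_pos: [0.6015, -0.049, 0.1516]
ee_rot: [0.389, -0.59, 0.591, -0.389]
ft_force: [-0.5, -0.4, 3.7]
opening: 0.015
theta 0.0251 r 0.1044 X,Z -0.0026 0.1043 Y 0.0003 rot [-0.09 -0.12  0.07] Fc [-0.28 -0.57  3.67] Tc [-0.15 -0.01 -0.05] op 0.015 t 7.25
theta 0.0253 r 0.1043 X,Z -0.0026 0.1043 Y 0.0004 rot [-0.1  -0.11  0.07] Fc [ 0.53 -0.41  2.14] Tc [-0.18 -0.08 -0.02] op 0.0146 t 7.3
theta 0.0253 r 0.1044 X,Z -0.0026 0.1044 Y 0.0004 rot [-0.11 -0.11  0.06] Fc [ 0.65 -0.54  2.88] Tc [-0.18 -0.09  0.02] op 0.0151 t 7.35
```

```bash
python3 -m inch '[[[0.012,0,0.0005,0.002,0,0,0],[0.012,0,0.0005,0.0015,0,0,0]]]' 30
python3 - <<'E'
from w import *
arc(); p,d=get_image("side");cv2.imwrite("pics/side5.png",cv2.resize(p[200:320,280:390],None,fx=5,fy=5,interpolation=cv2.INTER_CUBIC)); arc();p,d=get_image("wrist");cv2.imwrite("pics/w5.png",p); arc();p,d=get_image("side"); arc()
E
```

```text
time: 7.55
tcp_pos: [0.6051, -0.0505, 0.1516]
ee_rot: [0.388, -0.59, 0.592, -0.389]
ft_force: [-4.3, -0.2, 7.2]
opening: 0.0147
theta -0.0119 r 0.1044 X,Z 0.0012 0.1043 Y 0.0004 rot [-0.17 -0.11  0.06] Fc [-3.88 -1.83  7.22] Tc [-0.14  0.54 -0.02] op 0.0147 t 7.55
theta -0.0105 r 0.1043 X,Z 0.0011 0.1043 Y 0.0003 rot [-0.13 -0.11  0.06] Fc [-1.02 -0.64  5.8 ] Tc [-0.19  0.13 -0.01] op 0.0151 t 7.6
theta -0.0105 r 0.1043 X,Z 0.0011 0.1043 Y 0.0003 rot [-0.14 -0.11  0.06] Fc [-2.32 -1.38  6.04] Tc [-0.21  0.25 -0.02] op 0.0149 t 7.65
theta -0.0108 r 0.1044 X,Z 0.0011 0.1044 Y 0.0004 rot [-0.15 -0.11  0.06] Fc [-1.68 -1.33  6.39] Tc [-0.17  0.2  -0.01] op 0.015 t 7.7
```

View pics/side5.png

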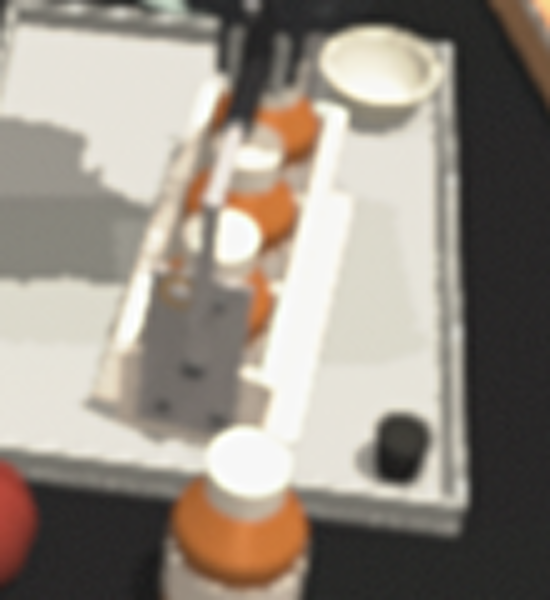

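View pics/w5.png

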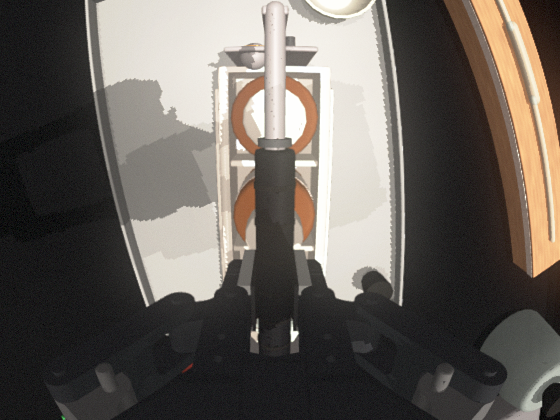

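```bash
python3 -m inch '[[[0.012,0,0.001,0.0015,0,0,0],[0.012,0,0.0005,0.001,0,0,0]]]' 30
python3 - <<'E'
from w import *
q=cv2.imread("pics/w5.png")
arc(); p,d=get_image("wrist");cv2.imwrite("pics/w6.png",cv2.resize(np.vstack([q[20:90,200:340],p[20:90,200:340]]),None,fx=4,fy=4,interpolation=cv2.INTER_CUBIC)); arc();p,d=get_image("side");cv2.imwrite("pics/s6.png",cv2.resize(p[230:310,290:350],None,fx=7,fy=7,interpolation=cv2.INTER_CUBIC)); arc();
E
```

```text
time: 7.9
tcp_pos: [0.606, -0.0509, 0.1519]
ee_rot: [0.389, -0.591, 0.591, -0.388]
ft_force: [-4.9, 0.4, 6.6]
opening: 0.0152
theta -0.0219 r 0.1046 X,Z 0.0023 0.1046 Y 0.0004 rot [ 0.03 -0.11  0.07] Fc [-4.67 -1.54  6.64] Tc [-0.24  0.67  0.02] op 0.0152 t 7.9
theta -0.0219 r 0.1046 X,Z 0.0023 0.1046 Y 0.0004 rot [ 0.04 -0.11  0.07] Fc [-5.12 -2.22  9.36] Tc [-0.2   0.7  -0.01] op 0.0148 t 7.95
theta -0.0206 r 0.1046 X,Z 0.0022 0.1046 Y 0.0004 rot [ 0.05 -0.11  0.07] Fc [-4.13 -1.99  7.9 ] Tc [-0.23  0.69 -0.03] op 0.0148 t 8.0
```

View pics/w6.png

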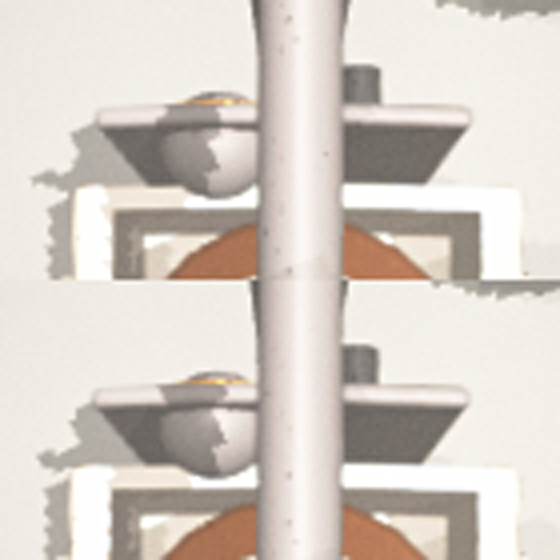

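View pics/s6.png

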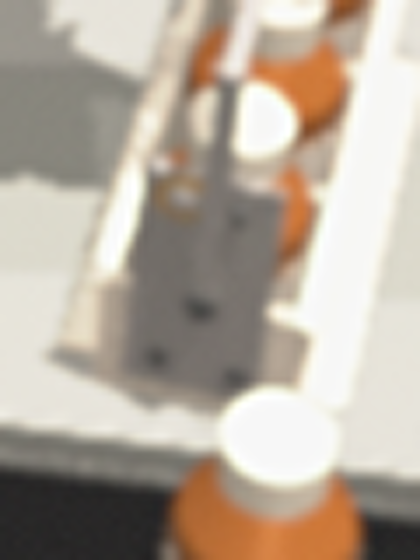

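```bash
python3 -m inch '[[[0.01,0,-0.0005,-0.0008,0,0,0],[0.01,0,-0.0005,0,0,0,0],[0.01,0,0,0,0,0,0]]]' 90
python3 - <<'E'
from w import *
arc(); p,d=get_image("wrist");cv2.imwrite("pics/w7.png",cv2.resize(p[20:90,200:340],None,fx=4,fy=4,interpolation=cv2.INTER_CUBIC)); arc()
E
```

```text
time: 8.3
tcp_pos: [0.6044, -0.0502, 0.1519]
ee_rot: [-0.39, 0.591, -0.59, 0.388]
ft_force: [-0.5, -1.0, 4.5]
opening: 0.0132
theta -0.0051 r 0.1046 X,Z 0.0005 0.1046 Y 0.0003 rot [ 0.14 -0.11  0.08] Fc [-0.05 -1.06  4.46] Tc [-0.12  0.1  -0.06] op 0.0132 t 8.3
theta -0.0052 r 0.1046 X,Z 0.0005 0.1046 Y 0.0003 rot [ 0.15 -0.11  0.09] Fc [-1.09 -0.98  2.04] Tc [-0.08  0.05 -0.05] op 0.0134 t 8.35
```

View pics/w7.png

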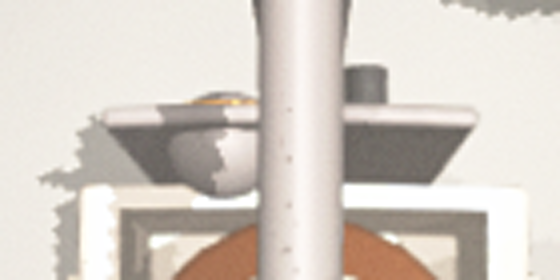

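```bash
python3 -m inch '[[[0.01,0,-0.002,0,0,0,0],[0.01,0,-0.004,0,0,0,0],[0.01,0,-0.004,0,0,0,0],[0.01,0,-0.004,0,0,0,0],[0.01,0,-0.002,0,0,0,0],[0.01,0,0,0,0,0,0]]]' 90
python3 - <<'E'
from w import *
arc(); p,d=get_image("wrist");cv2.imwrite("pics/w8.png",p); arc()
p,d=get_image("side");cv2.imwrite("pics/s8.png",cv2.resize(p[170:320,250:400],None,fx=4,fy=4,interpolation=cv2.INTER_CUBIC)); arc()
E
```

```text
time: 8.95
tcp_pos: [0.5985, -0.0489, 0.1601]
ee_rot: [-0.394, 0.595, -0.586, 0.384]
ft_force: [0.5, 0.7, -7.7]
opening: 0.0131
theta 0.0452 r 0.1129 X,Z -0.0051 0.1128 Y -0.0008 rot [ 1.02 -0.1   0.29] Fc [ 0.18  0.82 -7.66] Tc [-0.01 -0.03 -0.02] op 0.0131 t 8.95
theta 0.0457 r 0.1128 X,Z -0.0052 0.1126 Y -0.0008 rot [ 1.03 -0.1   0.29] Fc [ 0.05 -0.69 -7.84] Tc [-0.02  0.02 -0.03] op 0.0135 t 9.0
theta 0.045 r 0.1128 X,Z -0.0051 0.1127 Y -0.0008 rot [ 1.02 -0.1   0.29] Fc [-0.39 -0.21 -7.79] Tc [-0.02 -0.05  0.03] op 0.0132 t 9.05
```

View pics/w8.png

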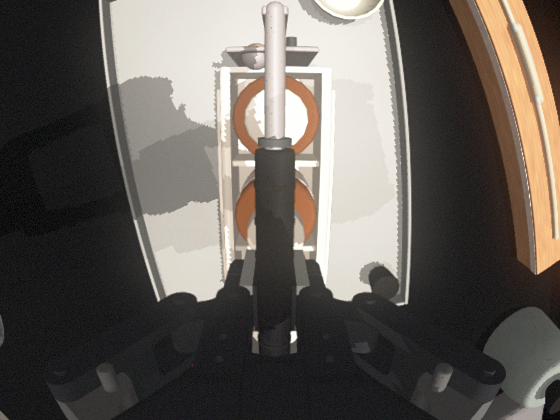

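View pics/s8.png

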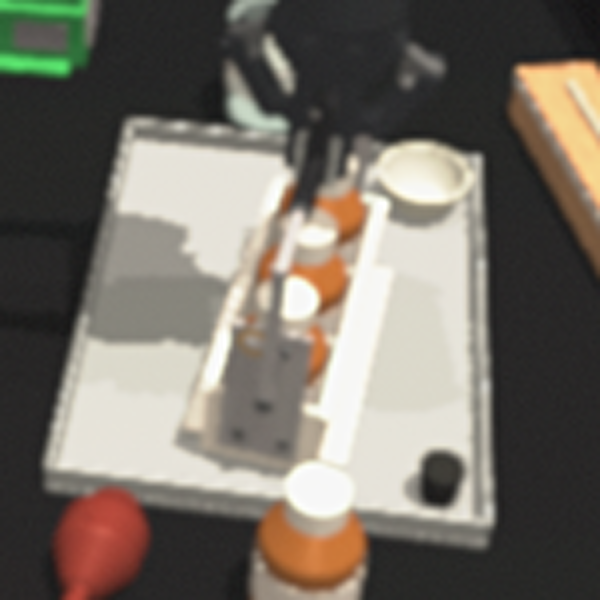

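```bash
python3 -m inch '[[[0.01,0,-0.004,0.002,0.4,0,0.1],[0.01,0,-0.006,0.0015,0.4,0,0.1],[0.01,0,-0.007,0.0015,0.3,0,0.1],[0.01,0,-0.007,0.0015,0.3,0,0.1],[0.01,0,-0.007,0.0015,0.2,0,0.05],[0.01,0,-0.007,0.001,0.2,0,0.05],[0.01,0,-0.005,0.001,0.2,0,0.05]]]' 90
python3 - <<'E'
from w import *
arc()
E
```

```text
time: 9.75
tcp_pos: [0.6082, -0.0533, 0.2068]
ee_rot: [0.383, -0.586, 0.596, -0.394]
ft_force: [-0.3, -0.1, -7.4]
opening: 0.0135
theta -0.0304 r 0.1596 X,Z 0.0048 0.1595 Y -0.0012 rot [-1.15 -0.11 -0.3 ] Fc [-0.27 -0.24 -7.39] Tc [-0.    0.03 -0.01] op 0.0135 t 9.75
```

```bash
python3 -m inch '[[[0.01,0,-0.006,-0.0012,-0.4,0,-0.1],[0.01,0,-0.007,-0.001,-0.3,0,-0.1],[0.01,0,-0.007,-0.0005,-0.1,0,0],[0.01,0,-0.007,0,0,0,0],[0.01,0,-0.006,0,0,0,0]]]' 90
python3 - <<'E'
from w import *
arc()
E
```

```text
time: 10.25
tcp_pos: [0.6049, -0.052, 0.2426]
ee_rot: [0.387, -0.59, 0.592, -0.39]
ft_force: [-0.0, 1.1, -8.2]
opening: 0.0134
theta -0.0084 r 0.1954 X,Z 0.0016 0.1953 Y -0.0012 rot [-0.27 -0.1  -0.08] Fc [-0.44  0.99 -8.19] Tc [-0.04  0.05  0.04] op 0.0134 t 10.25
```

```bash
python3 -m inch '[[[0.01,0,-0.005,0,0,0,0],[0.01,0,-0.003,0,0,0,0],[0.01,0,-0.001,0,0,0,0]]]' 90
python3 - <<'E'
from w import *
arc()
for i in range(3):
    p,d=get_image(("wrist","side","top")[i]);cv2.imwrite(f"pics/f{i}.png",p if i==0 else cv2.resize(p[130:320,240:400] if i==1 else p[110:250,210:400],None,fx=3.1,fy=3.1,interpolation=cv2.INTER_CUBIC)); arc()
E
```

```text
time: 10.55
tcp_pos: [0.6054, -0.0521, 0.2537]
ee_rot: [0.387, -0.589, 0.592, -0.391]
ft_force: [0.2, 0.5, -7.8]
opening: 0.0134
theta -0.0101 r 0.2064 X,Z 0.0021 0.2064 Y -0.0011 rot [-0.37 -0.1  -0.11] Fc [-0.    0.52 -7.79] Tc [ 0.    0.01 -0.  ] op 0.0134 t 10.55
theta -0.0102 r 0.2064 X,Z 0.0021 0.2064 Y -0.001 rot [-0.38 -0.1  -0.11] Fc [ 1.12  0.14 -7.64] Tc [-0.06  0.01 -0.03] op 0.0135 t 10.6
theta -0.0097 r 0.206 X,Z 0.002 0.206 Y -0.0011 rot [-0.36 -0.1  -0.11] Fc [ 0.14 -0.4  -7.75] Tc [-0.06  0.01  0.04] op 0.0133 t 10.65
theta -0.0088 r 0.2057 X,Z 0.0018 0.2057 Y -0.0011 rot [-0.32 -0.1  -0.1 ] Fc [ 0.32  0.1  -7.97] Tc [-0.05  0.04  0.04] op 0.0134 t 10.7
```

View pics/f0.png

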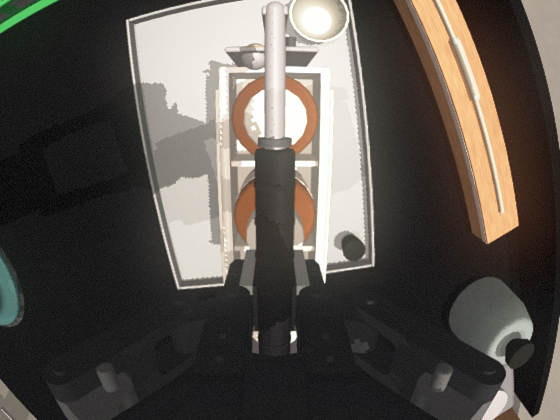

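View pics/f1.png

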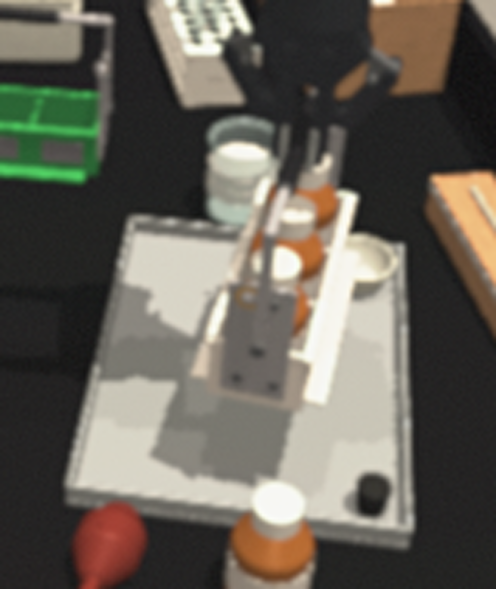

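View pics/f2.png

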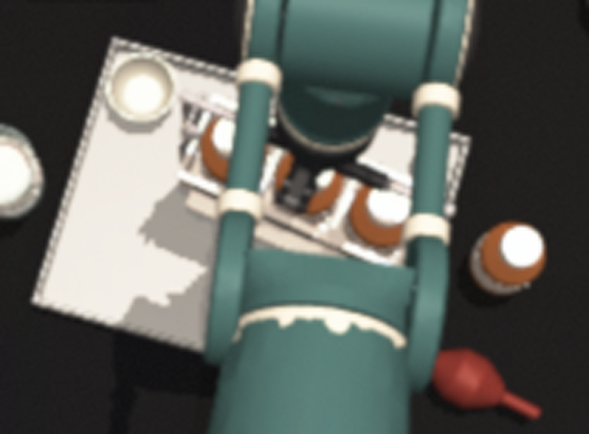

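Run:
```python
from w import *
for i in range(3):
    s,M,c,p,d=shot("wrist"); arc()
def P(u,v):
    o,r=wray(c,u,v); zz=np.median(d[v-1:v+2,u-1:u+2]); X=o+r*zz/(c["R"]@r)[2]; X=X-[.6015,-.0493,0]; return np.round([X@EX,X@EY,X[2]],4)
for n,u,v in [("rimL",223,100),("rimL",222,180),("rimL",222,240),("rimR",325,100),("rimR",322,180),("rimR",320,240),("rim end",240,71),("rim end",310,71),("div",240,162),("div",310,162)]:
    print(n,P(u,v))
```

```text
theta -0.0082 r 0.2054 X,Z 0.0017 0.2054 Y -0.0012 rot [-0.3  -0.1  -0.09] Fc [ 0.39 -0.16 -8.34] Tc [-0.02  0.05 -0.02] op 0.0134 t 10.75
theta -0.0079 r 0.2053 X,Z 0.0016 0.2053 Y -0.0012 rot [-0.28 -0.1  -0.09] Fc [ 0.53  0.91 -8.19] Tc [-0.04  0.08 -0.  ] op 0.0131 t 10.8
theta -0.008 r 0.2053 X,Z 0.0016 0.2053 Y -0.0012 rot [-0.28 -0.1  -0.09] Fc [ 0.38  0.08 -8.11] Tc [-0.08 -0.01 -0.02] op 0.0131 t 10.85
rimL [-0.0325  0.0816  0.1587]
rimL [-0.0347  0.0223  0.1589]
rimL [-0.0455 -0.047   0.109 ]
rimR [0.0409 0.0815 0.159 ]
rimR [0.04   0.0222 0.1592]
rimR [ 0.0406 -0.0263  0.1587]
rim end [-0.02    0.1025  0.1592]
rim end [0.0299 0.1025 0.159 ]
div [-0.0215  0.0347  0.1518]
div [0.0315 0.0346 0.1515]
```

Run:
```python
from h import *
print(hand_in()); arc()
```

```text
the job is handed in; nothing more can be done
None
the job is handed in; nothing more can be done
```

The handle is up against its stops. The carrier is held by its grip 10 cm above the tray, with all three bottles in it. I handed in at about 10.9 s.

**How it went:** I took the grip tube with the fingers pointing down and swung it round the pivot arc from about 1.2 rad. I then pushed it on against the stops, with a peak side force of about 5 N while pressing down about 7 N. After that I tightened the grip to 90 N and lifted straight up. The gripper wandered about 5 mm sideways and 1° in tilt on the way up, and I corrected it.

**Last checks:**
- **Height and level:** the box rim measured 0.1587–0.1592 m, against about 0.059 m when it stood in the tray. That is a 100 mm lift, level to within about 0.3°. One of the ten depth readings missed the rim, reading 0.109 m, and I left it out.
- **Steadiness:** the pose had settled, moving 0.1 mm or less between the last readings. The weight on the gripper was about 8 N and the moments were close to zero.
- **Catch:** in the wrist view one catch ball stands proud behind its arm, and the side view shows the other end the same way. The grip sits over the carrier's middle to within about 1 mm. I judged the click only from these pictures and the hard stop in the force; nothing reads it directly.
- **Surroundings:** the dish, stopper, spare bottle, pipette bulb and beaker look to be where they were, by eye only.

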